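# Bring the syringe pump's pusher up to the plunger and engage the drive

### The job

Get the syringe pump ready to run: slide its pusher carriage along the rods until it just meets the end of the syringe plunger, without pushing the plunger in. Then flip the ball-ended drive lever on the motor housing over to its other side, so that it lies engaged, and leave the carriage against the plunger and the things round the pump where they are.

Things in the scene. Friction and masses are not known exactly. Their poses are not given: they have to be found in the camera images.
- pump: Bench syringe pump, fixed, 110 (x) x 365 (y) x 62 mm. Origin on the worktop under its track. y axis: along the track from the white motor housing (y -185 to -75 mm, top z 62 mm) to the clear syringe, fixed in a white support (y 75 to 186 mm, retaining bar up to z 76 mm); z up; x points away from the robot at yaw 0. Track, syringe and lever lie on x = 0
- carriage (a joint): Travel of the pusher carriage along the two guide rods, m; 0 is nearest the motor housing, grows towards the plunger (pump's +y), at most 0.105; slides freely with about 2 N
- carriage_grip (a point): Middle of the top of the carriage's upright black grip: a tab 30 mm (x) x 14 mm (y), standing 38 mm above the aluminium carriage block; its top is at z 108 mm. The block is 96 mm (x) x 30 mm (y), z 24 to 70 mm. No other part within 50 mm of the tab reaches above z 76 mm
- carriage_face (a point): Middle of the carriage's pusher face (towards pump +y), z 50 mm; 15.5 mm in +y from the middle of the grip
- plunger_end (a point): Middle of the outer face of the plunger's round white thumb disc (32 mm diameter, 4 mm thick), z 50 mm, the face that looks at the carriage; axes as the pump's. The gap still to close is the distance in pump y from carriage_face to this point
- plunger (a joint): How far the plunger has been pushed into the syringe, m; stiff, moves only under about 12 N
- drive_lever (a joint): Angle of the drive lever, rad: 0 = open, leaning 0.7 rad to the pump's -x side (towards the robot); 1.4 = engaged, leaning 0.7 rad to the +x side. It swings in the pump's x-z plane about lever_pivot, is upright at 0.7 and topples by its own weight to either end
- lever_ball (a point): Centre of the black ball, 25 mm diameter, at the lever's end; 52 mm from the pivot
- lever_pivot (a point): The lever's pivot (axis along pump y), 11 mm above the top of the motor housing, at y -145 mm in the pump's frame; between two cheeks 34 mm (x) x 24 mm (y) overall, up to z 79 mm
- petri_dish: Loose petri dish, 57 mm diameter, 12 mm high, in front of the pump; origin under its middle. Leave alone
- timer: Loose bench timer, 58 x 62 x 20 mm, in front of the pump; origin under its middle. Leave alone
- sample_0: Loose small white sample jar, 41 mm diameter, 74 mm high, behind the pump; origin under its middle. Leave alone
- sample_1: Another such jar, behind the pump. Leave alone

How it is judged:
By the outcome, as a careful person would: the job done as asked, in the order asked, and still so for the second after the job is handed in, with the robot touching nothing.
It also fails if it takes over 43 s, if anything falls off the work surface, if the arm or the gripper's body presses on something with over 40 N, if the wrist force passes 120 N, or if a joint passes its speed limit or range.

### The arm

A 6-joint arm with a two-finger parallel gripper is mounted at the origin on a cart in front of the work surface, level with it; the furniture and walls round the work are solid. World frame = base frame: x ahead of the robot, y to its left, z up, the work surface at z = 0. Lengths are in m, angles in rad, forces in N, time in s.
With the tool pointing down it reaches from about 0.35 to 0.925 m from the base axis. Payload 6.4 kg.
Tool frame: the origin (TCP) lies at the very end of the fingers, on their centre line; the grasp point (between the pads) lies 19 mm behind it; z points along the fingers, y is the line along which they close (so a half turn about z gives the same grasp; the last joint's range is limited). The gripper opens to 94 mm and grips with 3 to 60 N. Pads are 16 mm wide; open, the fingers measure 119 mm over their backs; the gripper's body (75 mm by 177 mm) begins 78 mm behind the grasp point.
Start: joints at [1.053, 0.245, 1.558, -0, 1.339, -0.174], TCP at [0.219, 0.612, 0.205] pointing down, gripper open.
Joint ranges: [-3.13, 3.13], [-1.02, 2.26], [0.13, 2.54], [-0.95, 4.09], [0.21, 2.88], [-2.74, 2.74]. Speed limits (rad/s): [2.57, 2.57, 3.14, 3.14, 3.14, 3.14].

### API

Orientations are given as a unit quaternion [w, x, y, z].
In Python, from cell import telemetry, vision, ticket gives the robot as it stands.
- The arm moves only by the tool play_rows, never from a script. Its argument "moves" is a list of rows, each an object with "dp": the shift along the tool's x, y, z each as a share of 0.025 m, from -1 to 1, a list of three; "rotation": the turn, a rotation vector about the tool's x, y, z each as a share of 90 degrees, from -1 to 1, a list of three; "claw": the opening, from -1 (shut) to 1 (fully open). In form: [{"dp": [x, y, z], "rotation": [rx, ry, rz], "claw": claw}, ...]. A call has 1 to 10 rows; each row shifts and turns the commanded pose from where the row before left it, along the tool's axes as they then stand; what a row does not reach is not made up. A row lasts 1/10 s, in which the tool goes at most 50 mm and 8.59 degrees, less where a joint would pass 70% of its speed; a pose out of reach is approached as far as the arm can. A call with a number of a shift or a turn outside -1 to 1 is refused whole. A call with a gripper value outside its range is refused whole. The fingers move at their own pace and stop on an object; "squeeze" is the grip in N (left out, the last holds). Time passes only in rows, so rows that do not move let the fingers close. It gives the time, the measured TCP pose, the force, the opening and the grip force at its end, in the units of the state.
- telemetry.state(): the state, without advancing time (a new reading comes with each control period).
- vision.get_image(name): name is "side" or "top" or "wrist"; returns a dict with "pixels" (420x560x3 uint8, blue, green, red), "range_z" (420x560 float32, m along the optical axis (not along the pixel's ray), 0 where there is no reading), "camera_matrix" (3x3 intrinsics, pixels), "R" (3x3) and "t" (3): a world point X has camera coordinates R X + t; the wrist camera has in their place "mount" (4x4, takes a point from camera to tool coordinates, whose origin is the TCP and whose axes are the flange's). Camera axes: x right, y down, z forward; pixel columns grow to the right and rows downward; lengths in m; the calibration is good to about 2 mm. A picture is of the moment at which its call begins: read the wrist's pose just before it.
- ticket.hand_in(): hands the job in; it is judged then, once.
The state is a dict: "time": time; "qpos": joint angles; "qd": joint speeds; "joint_efforts": joint torques, N m; "tcp_pos": TCP position; "eef_rot": TCP orientation; "force": force on the tool from outside, world axes, zero at the start; "moment": the same for the moment, N m; "grip_width": finger opening in m; "grip_force": force on a finger pad.
Only numpy, scipy, OpenCV 4.12 (cv2) and the standard library are available. Lean on these libraries where they do the work, as an engineer would, in place of code of your own. Each camera call takes 0.05 s, during which the arm holds its last target. There are 200 camera calls.

## Working session

There is one attempt and no reset: what is moved stays moved. The work goes in short steps, Python scripts to look and compute and a tool call to move; the robot and the scene stay as the last step left them, time stands still between calls to the robot, and variables do not carry over. Pictures are saved under pics/ and viewed, at most 10 in all, crops included, and the job is handed in when it is done.

Besides the shell and the picture viewer there is one more tool, called as a command line: name --argument value ..., lists and objects as JSON in quotes. play_rows: Moves the arm, as the interface text tells. Its arguments: {"type":"object","properties":{"moves":{"type":"array","items":{"type":"object","properties":{"dp":{"type":"array","items":{"type":"number"}},"rotation":{"type":"array","items":{"type":"number"}},"claw":{"type":"number"}}}},"squeeze":{"type":"number"}},"required":["moves"]}

```bash
mkdir -p pics
cat > h.py <<'E'
import numpy as np, cv2
from cell import telemetry, vision, ticket
from scipy.spatial.transform import Rotation as Ro
def cap(n):
    s=telemetry.state(); im=vision.get_image(n)
    if 'R' in im and im['R'] is not None: R=np.array(im['R']);t=np.array(im['t'])
    else:
        M=np.array(im['mount']);w,x,y,z=s['eef_rot'];T=np.eye(4);T[:3,:3]=Ro.from_quat([x,y,z,w]).as_matrix();T[:3,3]=s['tcp_pos']
        C=np.linalg.inv(T@M);R=C[:3,:3];t=C[:3,3]
    im['R']=R;im['t']=t;return im
def pts(im):
    d=im['range_z'];K=im['camera_matrix'];v,u=np.mgrid[:d.shape[0],:d.shape[1]]
    c=np.stack([(u-K[0,2])/K[0,0]*d,(v-K[1,2])/K[1,1]*d,d],-1)
    P=(c-im['t'])@im['R'];P[d<=0]=np.nan;return P
E
python3 - <<'E'
from h import *
import pickle
for n in ['top','side']:
    im=cap(n);cv2.imwrite(f'pics/{n}0.png',im['pixels']);pickle.dump(im,open(n+'.pkl','wb'))
    print(n,-im['R'].T@im['t'],im['R'][2],(im['range_z']>0).mean())
print(telemetry.state())
E
```

```text
top [0.46683815 0.02000364 1.0068707 ] [ 7.24283724e-02 -2.58102064e-04 -9.97373583e-01] 0.9960204081632653
side [0.414527   0.68446866 0.64989199] [ 0.12265232 -0.76012119 -0.63810045] 0.9728954081632653
{'time': 0.1, 'qpos': array([ 1.05288610e+00,  2.45708271e-01,  1.55886517e+00, -1.67836422e-05,
        1.33870704e+00, -1.74117263e-01]), 'qd': array([-0.00079265, -0.00201169, -0.0036016 ,  0.00021161,  0.00041308,
       -0.00112934]), 'joint_efforts': array([ 5.29843892e-04, -4.16910124e+01, -3.15527809e+01,  6.86732610e-02,
        3.09935748e-02, -4.45077421e-05]), 'tcp_pos': array([0.21883115, 0.611491  , 0.20449304]), 'eef_rot': array([-2.78532445e-04,  1.71049219e-01,  9.85262124e-01, -7.96665770e-04]), 'force': array([-0.34291441,  0.4532916 , -0.40962124]), 'moment': array([ 0.01356077, -0.0489568 , -0.03271483]), 'grip_force': 0.0, 'grip_width': 0.09409635370403636}
```

View pics/top0.png

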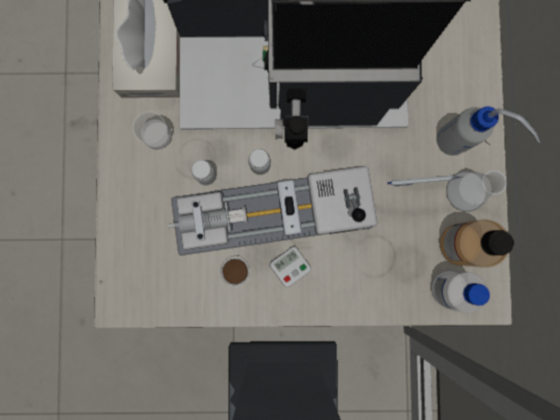

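View pics/side0.png

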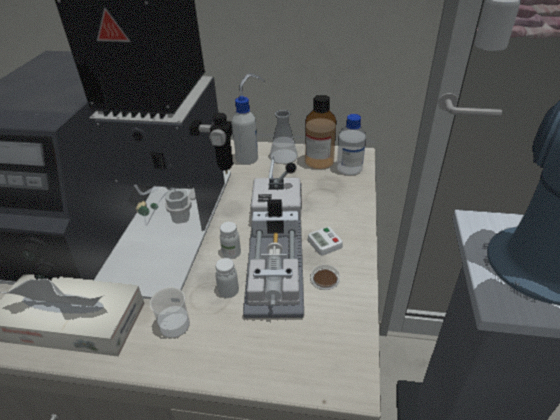

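The top view shows the carriage grip at (290,206), the lever ball at (359,214), the plunger disc near (237,215), and the pump slightly yawed. The jars and the microscope-like instrument are behind it. Next I'll measure with depth.

Run:
```python
from h import *
import pickle
im=pickle.load(open('top.pkl','rb'));P=pts(im);g=im['pixels'].max(2)
cv2.imwrite('pics/c.png',cv2.resize(im['pixels'][150:265,165:385],None,fx=3.5,fy=3.5,interpolation=cv2.INTER_CUBIC))
r=np.zeros(g.shape,bool);r[150:265,165:385]=1
def comp(m,name,a0=8):
    n,l,s,c=cv2.connectedComponentsWithStats((m&r).astype(np.uint8))
    for i in range(1,n):
        if s[i,4]>=a0:
            q=P[l==i];print(name,c[i].round(1),s[i].tolist(),np.median(q,0).round(4),q.min(0).round(3),q.max(0).round(3))
z=P[...,2]
comp((z>.098),'>98');comp((z>.055)&(z<.067),'housing',100);comp((z>.067)&(z<.074),'block')
m=((z>.055)&(z<.067)&r).astype(np.uint8);m[:,:305]=0
b=cv2.boxPoints(cv2.minAreaRect(P[m>0][:,:2].astype(np.float32)));print(b)
m2=((z>.012)&r);q=P[m2];
# whole-pump base
comp((z>.008)&(z<.13),'all',200)
n,l,s,c=cv2.connectedComponentsWithStats(((z>.008)&r).astype(np.uint8));i=1+s[1:,4].argmax()
rc=cv2.minAreaRect(P[l==i][:,:2].astype(np.float32));print(rc)
print('tall behind', [ (x0,np.nanmax(np.where((P[...,0]>x0)&(P[...,0]<x0+.02)&(abs(P[...,1])<.15),z,np.nan)).round(3)) for x0 in (.5,.52,.54,.56,.58,.6,.62,.64)])
```

```text
>98 [289.2 205.6] [284, 197, 11, 18, 154] [ 0.5447 -0.0028  0.1072] [ 0.531 -0.011  0.099] [0.56  0.005 0.112]
>98 [357.9 214.5] [351, 206, 15, 17, 183] [ 0.5278 -0.1166  0.1209] [ 0.516 -0.129  0.099] [ 0.544 -0.106  0.127]
housing [340.5 199.4] [308, 166, 69, 69, 3325] [ 0.5604 -0.0921  0.0616] [ 0.498 -0.158  0.055] [ 0.62  -0.038  0.067]
housing [199.5 202.9] [177, 193, 46, 22, 654] [0.555  0.1506 0.0604] [0.536 0.115 0.055] [0.573 0.195 0.067]
housing [206.5 228.4] [178, 203, 69, 47, 1395] [0.5104 0.1392 0.0613] [0.474 0.072 0.055] [0.554 0.194 0.067]
block [258.3 159.2] [249, 150, 19, 18, 113] [0.6291 0.0502 0.0728] [0.616 0.034 0.067] [0.647 0.066 0.074]
block [266.7 156.7] [265, 155, 4, 5, 9] [0.636  0.0343 0.0728] [0.631 0.033 0.069] [0.638 0.038 0.074]
block [201.8 169.3] [192, 160, 19, 20, 127] [0.6137 0.1491 0.0726] [0.597 0.135 0.068] [0.63  0.166 0.074]
block [193.9 172.3] [192, 170, 5, 5, 10] [0.6078 0.163  0.0723] [0.605 0.159 0.069] [0.612 0.167 0.074]
block [288.6 207.8] [277, 180, 24, 55, 653] [ 0.5406 -0.0033  0.0698] [ 0.498 -0.023  0.067] [0.594 0.017 0.074]
blo
[... 389 characters left out ...]
 [0.612 0.029 0.009] [0.647 0.07  0.078]
all [203.4 172.2] [192, 160, 24, 26, 476] [0.6083 0.1471 0.0721] [0.593 0.131 0.009] [0.631 0.169 0.078]
all [274.1 211.3] [167, 166, 210, 90, 12061] [0.5388 0.0212 0.0595] [ 0.463 -0.159  0.009] [0.62  0.215 0.127]
all [289.9 257.9] [270, 247, 39, 18, 410] [ 0.4542 -0.0078  0.0168] [ 0.445 -0.039  0.008] [0.476 0.031 0.022]
((0.541186511516571, 0.029872238636016846), (0.11280068755149841, 0.3708290457725525), 7.586294651031494)
tall behind [(0.5, np.float64(0.122)), (0.52, np.float64(0.127)), (0.54, np.float64(0.112)), (0.56, np.float64(0.084)), (0.58, np.float64(0.075)), (0.6, np.float64(0.077)), (0.62, np.float64(0.291)), (0.64, np.float64(0.291))]
```

View pics/c.png

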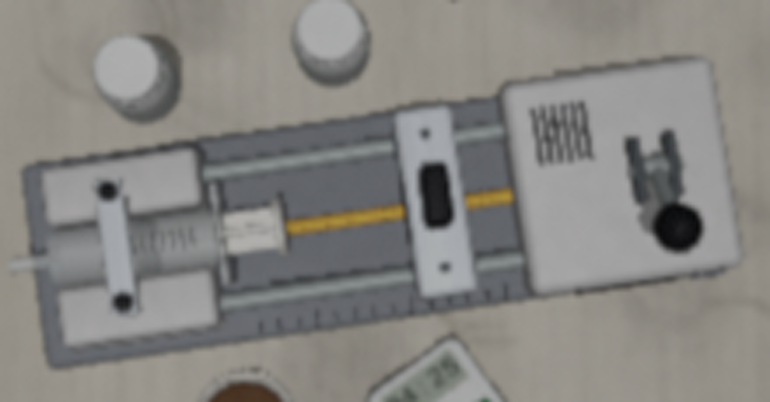

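The pump sits at about (0.541, 0.030) with yaw about 7.8°. The grip is at (0.545, −0.003, 0.107) and the ball top at z 0.125, and both match the given sizes. Now I'll turn the tool so its y axis lies along pump y and travel over.

play_rows --moves '[{"dp": [0,0,0],"rotation": [0,0,-0.0764],"claw": 1},{"dp": [0,0,0],"rotation": [0,0,-0.0764],"claw": 1},{"dp": [0,0,0],"rotation": [0,0,-0.0764],"claw": 1},{"dp": [0,0,0],"rotation": [0,0,-0.0764],"claw": 1},{"dp": [-0.355,-0.967,0],"rotation": [0,0,0],"claw": 0.2},{"dp": [-0.355,-0.967,0],"rotation": [0,0,0],"claw": 0.2},{"dp": [-0.355,-0.967,0],"rotation": [0,0,0],"claw": 0.2},{"dp": [-0.355,-0.967,0],"rotation": [0,0,0],"claw": 0.2},{"dp": [-0.355,-0.967,0],"rotation": [0,0,0],"claw": 0.2},{"dp": [-0.355,-0.967,0],"rotation": [0,0,0],"claw": 0.2}]'

```text
time: 1.1
tcp_pos: [0.2917, 0.4743, 0.2049]
eef_rot: [-0.0, -0.068, 0.998, -0.0]
force: [0.6, -0.7, -0.6]
grip_width: 0.0566
grip_force: 0.0
```

play_rows --moves '[{"dp": [-0.355,-0.967,0],"rotation": [0,0,0],"claw": 0.2},{"dp": [-0.355,-0.967,0],"rotation": [0,0,0],"claw": 0.2},{"dp": [-0.355,-0.967,0],"rotation": [0,0,0],"claw": 0.2},{"dp": [-0.355,-0.967,0],"rotation": [0,0,0],"claw": 0.2},{"dp": [-0.355,-0.967,0],"rotation": [0,0,0],"claw": 0.2},{"dp": [-0.355,-0.967,0],"rotation": [0,0,0],"claw": 0.2},{"dp": [-0.355,-0.967,0],"rotation": [0,0,0],"claw": 0.2},{"dp": [-0.355,-0.967,0],"rotation": [0,0,0],"claw": 0.2},{"dp": [0,0,0],"rotation": [0,0,0],"claw": 0.2},{"dp": [0,0,0],"rotation": [0,0,0],"claw": 0.2}]'

```text
time: 2.1
tcp_pos: [0.388, 0.2935, 0.2052]
eef_rot: [-0.0, -0.068, 0.998, 0.0]
force: [-0.3, 1.2, -0.4]
grip_width: 0.0562
grip_force: 0.0
```

Run:
```python
from h import *
s=telemetry.state();print(s['time'],s['tcp_pos'],s['eef_rot'],s['force'],s['grip_width'],s['qpos'])
im=cap('wrist');cv2.imwrite('pics/w1.png',im['pixels']);print(-im['R'].T@im['t'],im['R'][2])
import pickle;pickle.dump(im,open('w1.pkl','wb'))
```

```text
2.1 [0.3879727  0.29353019 0.20521217] [-2.85782644e-04 -6.75082033e-02  9.97718667e-01  1.48926772e-04] [-0.2942749   1.15664053 -0.39462705] 0.056180873609727976 [ 4.13848143e-01 -1.47972078e-01  1.96615158e+00  4.89001722e-04
  1.32384973e+00 -1.29218700e+00]
[0.31236424 0.28381165 0.38618215] [ 0.26137606  0.03460613 -0.96461649]
```

View pics/w1.png

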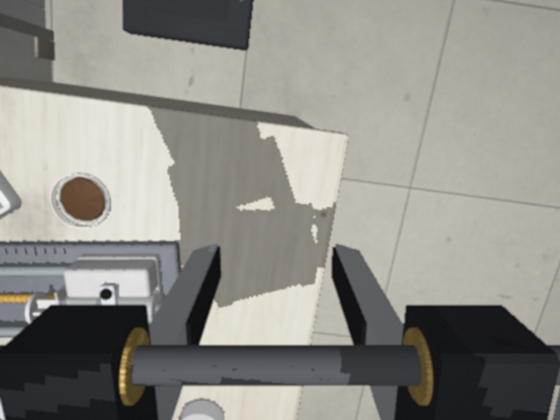

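The wrist camera works; the syringe support shows at (110,280) and the grip isn't in view yet. I'll go on until I'm over it.

play_rows --moves '[{"dp": [-0.354,-0.969,0],"rotation": [0,0,0],"claw": 0.2},{"dp": [-0.354,-0.969,0],"rotation": [0,0,0],"claw": 0.2},{"dp": [-0.354,-0.969,0],"rotation": [0,0,0],"claw": 0.2},{"dp": [-0.354,-0.969,0],"rotation": [0,0,0],"claw": 0.2},{"dp": [-0.354,-0.969,0],"rotation": [0,0,0],"claw": 0.2},{"dp": [-0.354,-0.969,0],"rotation": [0,0,0],"claw": 0.2},{"dp": [-0.354,-0.969,0],"rotation": [0,0,0],"claw": 0.2},{"dp": [-0.354,-0.969,0],"rotation": [0,0,0],"claw": 0.2},{"dp": [-0.354,-0.969,0],"rotation": [0,0,0],"claw": 0.2},{"dp": [-0.354,-0.969,0],"rotation": [0,0,0],"claw": 0.2}]'

```text
time: 3.15
tcp_pos: [0.509, 0.0659, 0.2053]
eef_rot: [-0.0, -0.069, 0.998, 0.0]
force: [0.1, -0.3, 0.7]
grip_width: 0.0564
grip_force: 0.0
```

play_rows --moves '[{"dp": [-0.354,-0.969,0],"rotation": [0,0,0],"claw": 0.2},{"dp": [-0.354,-0.969,0],"rotation": [0,0,0],"claw": 0.2},{"dp": [-0.354,-0.969,0],"rotation": [0,0,0],"claw": 0.2},{"dp": [0,0,0],"rotation": [0,0,0],"claw": 0.2},{"dp": [0,0,0],"rotation": [0,0,0],"claw": 0.2}]'

```text
time: 3.65
tcp_pos: [0.5448, -0.0018, 0.2051]
eef_rot: [-0.0, -0.068, 0.998, 0.0]
force: [0.2, 0.3, -0.0]
grip_width: 0.0564
grip_force: 0.0
```

Run:
```python
from h import *
import pickle
s=telemetry.state();print(s['time'],s['tcp_pos'],s['eef_rot'],s['force'],s['qpos'])
im=cap('wrist');cv2.imwrite('pics/w2.png',im['pixels'])
pickle.dump(im,open('w2.pkl','wb'))
a=np.deg2rad(7.74);O=np.array([.541,.030]);ex=np.array([np.cos(a),np.sin(a)]);ey=np.array([-np.sin(a),np.cos(a)])
for n in('top','w2'):
    im=pickle.load(open(n+'.pkl','rb'));P=pts(im);d=P[...,:2]-O;x=d@ex;y=d@ey;z=P[...,2]
    q=lambda m:(m.sum(),[np.percentile(v[m],[1,50,99]).round(4) for v in(x,y,z)] if m.any() else 0)
    print(n,'tab',q((z>.09)&(z<.115)&(abs(y+.033)<.03)&(abs(x)<.025)))
    print('blocktop',q((z>.066)&(z<.074)&(abs(y+.033)<.03)&(abs(x)<.06)))
    print('ball',q((z>.1)&(z<.135)&(abs(y+.145)<.03)&(abs(x+.033)<.03)))
    print('housing',q((z>.055)&(z<.067)&(y<-.06)&(y>-.2)&(abs(x)<.07)))
    m=(abs(x)<.012)&(z>.045)&(z<.075)&(y<.074)&(y>-.005)
    for lo in np.arange(.0,.074,.002):
        k=m&(y>=lo)&(y<lo+.002)
        if k.any(): print(round(lo,3),k.sum(),z[k].max().round(4),end='; ')
    print()
```

```text
3.65 [ 0.54476777 -0.00180133  0.20513843] [-3.73132485e-04 -6.83362577e-02  9.97662205e-01  3.76378870e-04] [ 0.18293984  0.30668515 -0.00068556] [-2.11771451e-01 -5.78644795e-04  1.82748098e+00  5.34362220e-04
  1.31561567e+00 -1.91948203e+00]
top tab (np.int64(156), [array([-0.0147, -0.0003,  0.0143]), array([-0.0409, -0.0332, -0.0259]), array([0.0983, 0.1072, 0.1115])])
blocktop (np.int64(715), [array([-0.0467, -0.0035,  0.0467]), array([-0.0478, -0.0325, -0.0187]), array([0.0662, 0.0696, 0.073 ])])
ball (np.int64(179), [array([-0.0447, -0.0329, -0.0185]), array([-0.1557, -0.1437, -0.133 ]), array([0.1009, 0.1209, 0.1269])])
housing (np.int64(3325), [array([-0.0535,  0.003 ,  0.0539]), array([-0.1831, -0.1231, -0.076 ]), array([0.0562, 0.0616, 0.0655])])
0.044 20 0.0675; 0.046 13 0.0692; 0.048 8 0.0637; 0.05 15 0.0621; 0.052 11 0.0618; 0.054 11 0.0613; 0.056 12 0.0597; 0.058 13 0.0585; 0.06 14 0.0604; 0.062 14 0.0602; 0.064 12 0.06; 0.066 13 0.0612; 0.068 12 0.0597; 0.07 14 0.0601; 0.072 11 0.0599; 
w2 tab (np.int64(803), [array([-0.0133, -0.0007,  0.0153]), array([-0.0416, -0.0339, -0.0268]), array([0.0924, 0.1092, 0.1112])])
blocktop (np.int64(2827), [array([-0.0455, -0.0128,  0.0474]), array([-0.049 , -0.0341, -0.0195]), array([0.0679, 0.0715, 0.0734])])
ball (np.int64(1044), [array([-0.0431, -0.0323, -0.0155]), array([-0.1549, -0.1424, -0.1336]), array([0.1014, 0.1231, 0.1278])])
housing (np.int64(12650), [array([-0.0526, -0.0015,  0.0542]), array([-0.1825, -0.122 , -0.0762]), array([0.0576, 0.0637, 0.0656])])
0.042 132 0.0681; 0.044 76 0.0685; 0.046 52 0.0683; 0.048 5 0.0615; 0.05 33 0.062; 0.052 51 0.0627; 0.054 48 0.0623; 0.056 46 0.0623; 0.058 48 0.0626; 0.06 52 0.0621; 0.062 48 0.062; 0.064 49 0.0627; 0.066 46 0.0624; 0.068 51 0.0625; 0.07 48 0.0634; 0.072 60 0.0661;
```

View pics/w2.png

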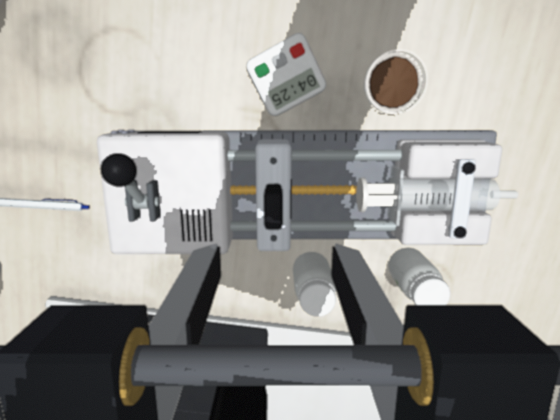

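The wrist view shows the grip at (273,205), the plunger disc at about (362,193) and the ball at (118,170). The gap to close is about 61 mm. I'll descend and grip lightly.

play_rows --moves '[{"dp": [0,-0.06,0.8],"rotation": [0,0,0],"claw": 0.2},{"dp": [0,0,1],"rotation": [0,0,0],"claw": 0.2},{"dp": [0,0,1],"rotation": [0,0,0],"claw": 0.2},{"dp": [0,0,0.9],"rotation": [0,0,0],"claw": 0.2},{"dp": [0,0,0.7],"rotation": [0,0,0],"claw": 0.2},{"dp": [0,0,0.6],"rotation": [0,0,0],"claw": 0.2},{"dp": [0,0,0],"rotation": [0,0,0],"claw": 0.2},{"dp": [0,0,0],"rotation": [0,0,0],"claw": -0.4},{"dp": [0,0,0],"rotation": [0,0,0],"claw": -0.4}]' --squeeze 12

```text
time: 4.6
tcp_pos: [0.546, -0.0043, 0.0817]
eef_rot: [0.001, -0.068, 0.998, -0.0]
force: [-0.1, 0.2, 0.6]
grip_width: 0.0437
grip_force: 0.0
```

play_rows --moves '[{"dp": [0,0,0],"rotation": [0,0,0],"claw": -1},{"dp": [0,0,0],"rotation": [0,0,0],"claw": -1},{"dp": [0,0,0],"rotation": [0,0,0],"claw": -1},{"dp": [0,0,0],"rotation": [0,0,0],"claw": -1}]'

```text
time: 5.0
tcp_pos: [0.5453, -0.0043, 0.0807]
eef_rot: [0.0, -0.068, 0.998, 0.0]
force: [-0.3, 0.1, 0.7]
grip_width: 0.0136
grip_force: 12.0
```

play_rows --moves '[{"dp": [0,0.2,0],"rotation": [0,0,0],"claw": -1},{"dp": [0,0.3,0],"rotation": [0,0,0],"claw": -1},{"dp": [0,0.3,0],"rotation": [0,0,0],"claw": -1},{"dp": [0,0.3,0],"rotation": [0,0,0],"claw": -1},{"dp": [0,0.3,0],"rotation": [0,0,0],"claw": -1},{"dp": [0,0.3,0],"rotation": [0,0,0],"claw": -1},{"dp": [0,0.2,0],"rotation": [0,0,0],"claw": -1},{"dp": [0,0.1,0],"rotation": [0,0,0],"claw": -1},{"dp": [0,0,0],"rotation": [0,0,0],"claw": -1}]'

```text
time: 5.9
tcp_pos: [0.5383, 0.046, 0.0807]
eef_rot: [-0.0, -0.068, 0.998, 0.001]
force: [-2.3, 0.2, 4.9]
grip_width: 0.0139
grip_force: 12.0
```

```bash
cat > m.py <<'E'
from h import *
a=np.deg2rad(7.74);O=np.array([.541,.030]);ex=np.array([np.cos(a),np.sin(a)]);ey=np.array([-np.sin(a),np.cos(a)])
s=telemetry.state();d=s['tcp_pos'][:2]-O;print('tcp pump',d@ex,d@ey,s['tcp_pos'][2],'f y',s['force'][:2]@ey,s['force'],s['grip_width'],s['time'])
E
python3 - <<'E'
from m import *
print()
im=cap('top');cv2.imwrite('pics/t2.png',cv2.resize(im['pixels'][180:250,190:310],None,fx=6,fy=6,interpolation=cv2.INTER_CUBIC))
im=cap('side');cv2.imwrite('pics/s2.png',cv2.resize(im['pixels'][170:320,220:330],None,fx=4,fy=4,interpolation=cv2.INTER_CUBIC))
E
```

```text
tcp pump -0.0005612640018672724 0.016203802651234802 0.08068090524737087 f y 0.5095816131120278 [-2.27533908  0.20501129  4.93377352] 0.013862206712376446 5.9
```

View pics/s2.png

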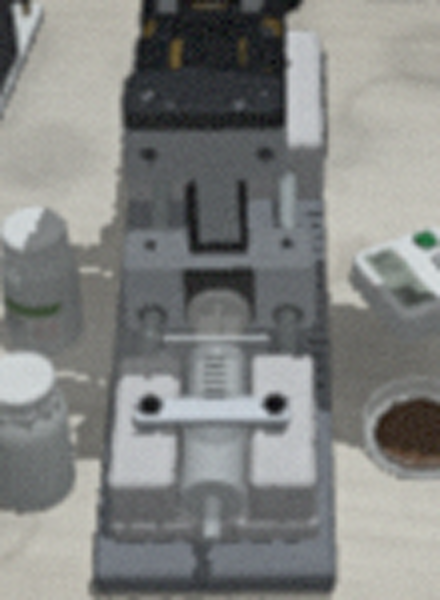

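The side view shows the carriage gripped and a small gap (about 11 mm) before the thumb disc. I'll advance most of it, then creep forward watching the force.

play_rows --moves '[{"dp": [0,0.08,0],"rotation": [0,0,0],"claw": -1},{"dp": [0,0.08,0],"rotation": [0,0,0],"claw": -1},{"dp": [0,0.08,0],"rotation": [0,0,0],"claw": -1},{"dp": [0,0.04,0],"rotation": [0,0,0],"claw": -1},{"dp": [0,0,0],"rotation": [0,0,0],"claw": -1}]' --squeeze 6

```text
time: 6.5
tcp_pos: [0.5374, 0.0522, 0.0807]
eef_rot: [-0.0, -0.068, 0.998, 0.0]
force: [-2.5, -2.9, 5.0]
grip_width: 0.0141
grip_force: 6.0
```

Run:
```python
from m import *
im=cap('top');P=pts(im);d=P[...,:2]-O;x=d@ex;y=d@ey;z=P[...,2]
m=(abs(x)<.012)&(z>.045)&(z<.08)&(y>.02)&(y<.074)
for lo in np.arange(.02,.066,.002):
    k=m&(y>=lo)&(y<lo+.002)
    if k.any(): print(round(lo,3),k.sum(),z[k].max().round(4),end='; ')
```

```text
tcp pump -0.0005651788695634259 0.022470865736806938 0.08066372657480325 f y -2.5163176134777574 [-2.48946222 -2.87781192  4.99592345] 0.014117330671581028 6.5
```

play_rows --moves '[{"dp": [0,0.02,0],"rotation": [0,0,0],"claw": -1},{"dp": [0,0.02,0],"rotation": [0,0,0],"claw": -1}]'

```text
time: 6.75
tcp_pos: [0.5373, 0.053, 0.0807]
eef_rot: [-0.0, -0.068, 0.998, -0.0]
force: [-1.6, -2.5, 5.4]
grip_width: 0.0144
grip_force: 6.0
```

play_rows --moves '[{"dp": [0,0.02,0],"rotation": [0,0,0],"claw": -1},{"dp": [0,0.02,0],"rotation": [0,0,0],"claw": -1}]'

```text
time: 6.95
tcp_pos: [0.5372, 0.0539, 0.0807]
eef_rot: [-0.0, -0.068, 0.998, -0.0]
force: [-2.1, -3.2, 5.1]
grip_width: 0.0134
grip_force: 6.0
```

play_rows --moves '[{"dp": [0,0.02,0],"rotation": [0,0,0],"claw": -1}]'

```text
time: 7.05
tcp_pos: [0.5371, 0.0545, 0.0807]
eef_rot: [-0.0, -0.068, 0.998, -0.0]
force: [-1.9, -2.3, 4.1]
grip_width: 0.0138
grip_force: 6.0
```

play_rows --moves '[{"dp": [0,0.02,0],"rotation": [0,0,0],"claw": -1}]'

```text
time: 7.15
tcp_pos: [0.537, 0.055, 0.0807]
eef_rot: [-0.0, -0.068, 0.998, -0.0]
force: [-2.0, -2.9, 5.5]
grip_width: 0.0144
grip_force: 6.0
```

play_rows --moves '[{"dp": [0,0.02,0],"rotation": [0,0,0],"claw": -1}]'

```text
time: 7.25
tcp_pos: [0.537, 0.0554, 0.0807]
eef_rot: [-0.0, -0.068, 0.998, -0.0]
force: [-2.4, -2.0, 4.2]
grip_width: 0.014
grip_force: 6.0
```

Run:
```python
from m import *
im=cap('side');cv2.imwrite('pics/s3.png',cv2.resize(im['pixels'][215:265,240:310],None,fx=10,fy=10,interpolation=cv2.INTER_CUBIC))
```

```text
tcp pump -0.0005581797650581603 0.02573345568010771 0.08069962296486508 f y -1.6182634309390216 [-2.43417505 -1.96398629  4.19993848] 0.01401775507845545 7.25
```

View pics/s3.png

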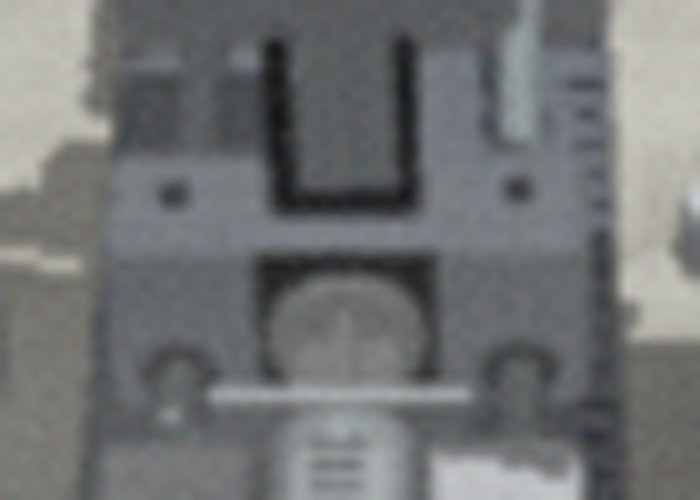

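In the side view the disc at (345,330) almost covers the dark pusher face, so about 1–2 mm is left. I'll continue with single small steps.

play_rows --moves '[{"dp": [0,0.02,0],"rotation": [0,0,0],"claw": -1}]'

```text
time: 7.4
tcp_pos: [0.5369, 0.0559, 0.0807]
eef_rot: [-0.0, -0.068, 0.998, -0.0]
force: [-1.3, -2.5, 5.8]
grip_width: 0.0139
grip_force: 6.0
```

play_rows --moves '[{"dp": [0,0.015,0],"rotation": [0,0,0],"claw": -1}]'

```text
time: 7.5
tcp_pos: [0.5368, 0.0563, 0.0807]
eef_rot: [-0.0, -0.068, 0.998, -0.0]
force: [-2.2, -2.2, 5.0]
grip_width: 0.0138
grip_force: 6.0
```

play_rows --moves '[{"dp": [0,0.02,0],"rotation": [0,0,0],"claw": -1}]'

```text
time: 7.6
tcp_pos: [0.5368, 0.0568, 0.0807]
eef_rot: [-0.0, -0.068, 0.998, -0.0]
force: [-1.8, -1.7, 4.3]
grip_width: 0.0139
grip_force: 6.0
```

play_rows --moves '[{"dp": [0,0.01,0],"rotation": [0,0,0],"claw": -1}]'

```text
time: 7.7
tcp_pos: [0.5367, 0.0571, 0.0807]
eef_rot: [-0.0, -0.068, 0.998, -0.0]
force: [-1.8, -3.0, 4.8]
grip_width: 0.0141
grip_force: 6.0
```

play_rows --moves '[{"dp": [0,0.016,0],"rotation": [0,0,0],"claw": -1}]'

```text
time: 7.8
tcp_pos: [0.5367, 0.0574, 0.0807]
eef_rot: [-0.0, -0.068, 0.998, -0.0]
force: [-0.7, -3.2, 5.8]
grip_width: 0.0139
grip_force: 6.0
```

play_rows --moves '[{"dp": [0,0.012,0],"rotation": [0,0,0],"claw": -1}]'

```text
time: 7.9
tcp_pos: [0.5366, 0.0578, 0.0807]
eef_rot: [-0.0, -0.068, 0.998, -0.0]
force: [-1.5, -3.1, 4.3]
grip_width: 0.0141
grip_force: 6.0
```

play_rows --moves '[{"dp": [0,0.012,0],"rotation": [0,0,0],"claw": -1}]'

```text
time: 8.0
tcp_pos: [0.5366, 0.058, 0.0807]
eef_rot: [-0.0, -0.068, 0.998, -0.0]
force: [-2.3, -2.3, 6.6]
grip_width: 0.0141
grip_force: 6.0
```

play_rows --moves '[{"dp": [0,0.012,0],"rotation": [0,0,0],"claw": -1}]'

```text
time: 8.1
tcp_pos: [0.5366, 0.0583, 0.0807]
eef_rot: [-0.0, -0.068, 0.998, -0.0]
force: [-2.1, -2.0, 5.9]
grip_width: 0.0142
grip_force: 6.0
```

Run:
```python
from m import *
im=cap('side');cv2.imwrite('pics/s4.png',cv2.resize(im['pixels'][215:265,240:310],None,fx=10,fy=10,interpolation=cv2.INTER_CUBIC))
```

```text
tcp pump -0.0005760757763864266 0.028667552577818705 0.08069811992673695 f y -1.659039245136518 [-2.08474363 -1.9576436   5.87971043] 0.014156798700194375 8.1
```

View pics/s4.png

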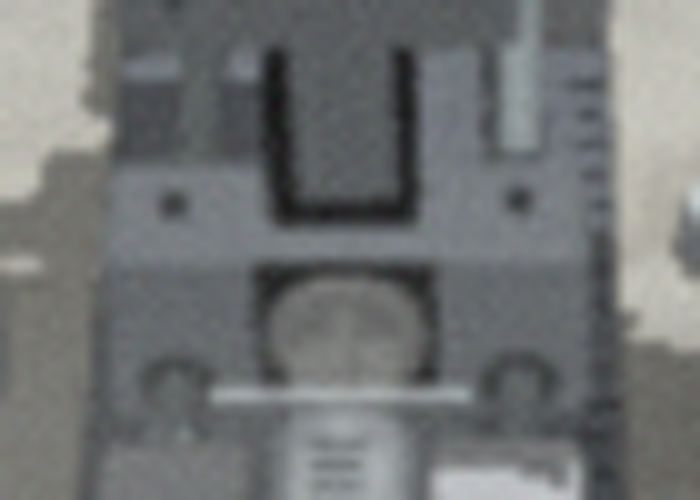

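The disc top is at row ~274 (crop) and the face's upper edge at ~265, so it is very close. I'll check numerically whether the disc has moved, using edge profiles.

Run:
```python
from m import *
import pickle
a0=pickle.load(open('side.pkl','rb'))['pixels'].mean(2)
im=cap('side');b=im['pixels'].mean(2)
for c in (272,274,276): print(c,a0[236:258,c].round().astype(int).tolist(),b[236:258,c].round().astype(int).tolist())
K,R,t=im['camera_matrix'],im['R'],im['t']
def pr(x,y,z):
    w=np.r_[O+x*ex+y*ey,z];c=R@w+t;return (K@c/c[2])[:2].round(2)
print('disc face top',pr(0,.043,.066),pr(0,.047,.066),'face edge',pr(0,.0437,.07),'per mm',pr(0,.044,.066)-pr(0,.043,.066))
# disc/plunger shift by correlation of disc region
for nm,(r0,r1,c0,c1) in {'disc':(243,252,266,283),'flange':(252,257,258,290),'bar':(262,275,250,300)}.items():
    T=cv2.resize(b[r0:r1,c0:c1].astype(np.float32),None,fx=8,fy=8,interpolation=cv2.INTER_CUBIC)
    S=cv2.resize(a0[r0-3:r1+3,c0-3:c1+3].astype(np.float32),None,fx=8,fy=8,interpolation=cv2.INTER_CUBIC)
    _,v,_,l=cv2.minMaxLoc(cv2.matchTemplate(S,T,cv2.TM_CCOEFF_NORMED));print(nm,v,(np.array(l)-24)/8)
```

```text
tcp pump -0.0005613271458714389 0.02870149108265976 0.08069016508673393 f y -2.0912708600023735 [-2.39218527 -2.43563562  5.39632956] 0.01419246065130226 8.15
272 [70, 82, 95, 105, 101, 107, 135, 167, 125, 99, 103, 105, 119, 157, 178, 180, 181, 180, 166, 133, 133, 147] [39, 75, 119, 130, 118, 73, 77, 114, 115, 107, 102, 109, 113, 119, 128, 126, 128, 143, 168, 137, 144, 153]
274 [113, 110, 114, 109, 119, 120, 151, 173, 121, 118, 161, 173, 168, 174, 172, 173, 174, 178, 176, 137, 140, 157] [41, 75, 119, 126, 119, 75, 81, 118, 111, 112, 120, 124, 127, 123, 128, 130, 125, 143, 171, 141, 154, 170]
276 [129, 126, 127, 130, 125, 128, 150, 172, 124, 94, 99, 98, 121, 171, 183, 182, 179, 183, 176, 139, 133, 148] [43, 77, 120, 129, 120, 73, 76, 114, 114, 104, 106, 108, 109, 125, 124, 126, 128, 143, 165, 138, 141, 157]
disc face top [274.02 242.36] [273.97 243.78] face edge [273.94 241.1 ] per mm [-0.01  0.35]
disc 0.5567554235458374 [ 0.125 -0.25 ]
flange 0.7846220135688782 [ 0.   -0.25]
bar 0.8131777048110962 [0. 0.]
```

play_rows --moves '[{"dp": [0,0.012,0],"rotation": [0,0,0],"claw": -1}]'

```text
time: 8.3
tcp_pos: [0.5365, 0.0585, 0.0807]
eef_rot: [-0.0, -0.068, 0.998, -0.0]
force: [-2.6, -3.4, 5.6]
grip_width: 0.014
grip_force: 6.0
```

play_rows --moves '[{"dp": [0,0.012,0],"rotation": [0,0,0],"claw": -1}]'

```text
time: 8.4
tcp_pos: [0.5365, 0.0585, 0.0807]
eef_rot: [-0.0, -0.068, 0.998, -0.0]
force: [-1.7, -5.5, 5.3]
grip_width: 0.014
grip_force: 6.0
```

play_rows --moves '[{"dp": [0,0.006,0],"rotation": [0,0,0],"claw": -1}]'

```text
time: 8.5
tcp_pos: [0.5365, 0.0585, 0.0807]
eef_rot: [-0.0, -0.068, 0.998, -0.001]
force: [-1.7, -4.9, 4.9]
grip_width: 0.0134
grip_force: 6.0
```

play_rows --moves '[{"dp": [0,0,0],"rotation": [0,0,0],"claw": -1}]'

```text
time: 8.6
tcp_pos: [0.5365, 0.0585, 0.0807]
eef_rot: [-0.0, -0.068, 0.998, -0.001]
force: [-2.0, -4.5, 4.3]
grip_width: 0.0142
grip_force: 6.0
```

The carriage has stalled with only about 3 N over friction, so it is against the plunger. I'll release and rise.

play_rows --moves '[{"dp": [0,0,0],"rotation": [0,0,0],"claw": 0.2},{"dp": [0,0,0],"rotation": [0,0,0],"claw": 0.2},{"dp": [0,0,0],"rotation": [0,0,0],"claw": 0.2},{"dp": [0,0,0],"rotation": [0,0,0],"claw": 0.2},{"dp": [0,0,-0.5],"rotation": [0,0,0],"claw": 0.2},{"dp": [0,0,-0.9],"rotation": [0,0,0],"claw": 0.2},{"dp": [0,0,-0.9],"rotation": [0,0,0],"claw": 0.2},{"dp": [0,0,-0.9],"rotation": [0,0,0],"claw": 0.2},{"dp": [0,0,-0.9],"rotation": [0,0,0],"claw": 0.2}]'

```text
time: 9.5
tcp_pos: [0.5365, 0.0594, 0.1849]
eef_rot: [0.001, -0.068, 0.998, -0.0]
force: [-0.3, -0.1, -0.4]
grip_width: 0.0563
grip_force: 0.0
```

play_rows --moves '[{"dp": [0.35,-0.99,0],"rotation": [0,0,0],"claw": -1},{"dp": [0.35,-0.99,0],"rotation": [0,0,0],"claw": -1},{"dp": [0.35,-0.99,0],"rotation": [0,0,0],"claw": -1},{"dp": [0.35,-0.99,0],"rotation": [0,0,0],"claw": -1},{"dp": [0.35,-0.99,0],"rotation": [0,0,0],"claw": -1},{"dp": [0.35,-0.99,0],"rotation": [0,0,0],"claw": -1},{"dp": [0.35,-0.99,0],"rotation": [0,0,0],"claw": -1},{"dp": [0,0,0],"rotation": [0,0,0],"claw": -1},{"dp": [0,0,0],"rotation": [0,0,0],"claw": -1}]'

```text
time: 10.4
tcp_pos: [0.4994, -0.1207, 0.1836]
eef_rot: [0.0, -0.068, 0.998, 0.0]
force: [-0.0, 0.2, 0.6]
grip_width: 0.0008
grip_force: 0.0
```

Run:
```python
from m import *
for n in('top','wrist'):
    im=cap(n);P=pts(im);d=P[...,:2]-O;x=d@ex;y=d@ey;z=P[...,2]
    for nm,m in {'tab':(z>.09)&(z<.115)&(abs(y-.029)<.03)&(abs(x)<.025),'ball':(z>.1)&(z<.135)&(abs(y+.145)<.03)&(abs(x+.033)<.03)}.items():
        print(n,nm,m.sum(),[np.percentile(v[m],[1,50,99]).round(4) for v in(x,y,z)] if m.any() else 0)
im=cap('side');cv2.imwrite('pics/s5.png',cv2.resize(im['pixels'][150:290,220:330],None,fx=4,fy=4,interpolation=cv2.INTER_CUBIC))
import pickle
a0=pickle.load(open('side.pkl','rb'))['pixels'].mean(2);b=im['pixels'].mean(2)
for c in (272,274,276): print(c,a0[238:258,c].round().astype(int).tolist(),b[238:258,c].round().astype(int).tolist())
```

```text
tcp pump -0.061491960912041906 -0.14369046961442794 0.1836206883916955 f y 0.1984522353382278 [-0.04117149  0.194681    0.58420487] 0.0008088159015481233 10.4
top tab 160 [array([-0.0151, -0.0008,  0.0144]), array([0.022 , 0.0292, 0.0367]), array([0.0931, 0.1073, 0.1107])]
top ball 0 0
wrist tab 1269 [array([-0.0137, -0.0018,  0.015 ]), array([0.0207, 0.024 , 0.0347]), array([0.0903, 0.107 , 0.1105])]
wrist ball 34 [array([-0.0439, -0.043 , -0.0409]), array([-0.1531, -0.1444, -0.1413]), array([0.1112, 0.1146, 0.1187])]
272 [95, 105, 101, 107, 135, 167, 125, 99, 103, 105, 119, 157, 178, 180, 181, 180, 166, 133, 133, 147] [182, 194, 166, 94, 100, 167, 127, 102, 103, 106, 125, 166, 179, 185, 187, 184, 175, 137, 139, 148]
274 [114, 109, 119, 120, 151, 173, 121, 118, 161, 173, 168, 174, 172, 173, 174, 178, 176, 137, 140, 157] [179, 193, 174, 96, 107, 168, 124, 120, 164, 174, 176, 176, 175, 176, 180, 185, 178, 143, 141, 161]
276 [127, 130, 125, 128, 150, 172, 124, 94, 99, 98, 121, 171, 183, 182, 179, 183, 176, 139, 133, 148] [182, 196, 170, 97, 105, 161, 129, 97, 100, 99, 127, 174, 186, 185, 185, 190, 178, 135, 146, 148]
```

View pics/s5.png

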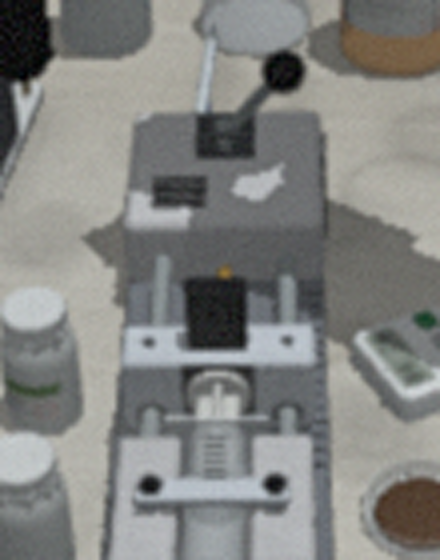

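The disc profile is unchanged, so the plunger did not move, and the carriage sits against it. The lever ball is still on the near side at (283,70). I'll descend on its −x side and push it over.

play_rows --moves '[{"dp": [0.16,0,0.8],"rotation": [0,0,0],"claw": -1},{"dp": [0,0,0.9],"rotation": [0,0,0],"claw": -1},{"dp": [0,0,0.9],"rotation": [0,0,0],"claw": -1},{"dp": [0,0,0.8],"rotation": [0,0,0],"claw": -1},{"dp": [0,0,0],"rotation": [0,0,0],"claw": -1}]'

```text
time: 11.05
tcp_pos: [0.4933, -0.1193, 0.0952]
eef_rot: [-0.003, -0.069, 0.998, 0.002]
force: [-0.2, 1.0, -0.7]
grip_width: 0.0004
grip_force: 0.0
```

play_rows --moves '[{"dp": [-0.2,0,0],"rotation": [0,0,0],"claw": -1},{"dp": [-0.2,0,0],"rotation": [0,0,0],"claw": -1},{"dp": [-0.2,0,0],"rotation": [0,0,0],"claw": -1},{"dp": [-0.2,0,0],"rotation": [0,0,0],"claw": -1},{"dp": [-0.2,0,0],"rotation": [0,0,0],"claw": -1},{"dp": [-0.2,0,0],"rotation": [0,0,0],"claw": -1}]'

```text
time: 11.65
tcp_pos: [0.5257, -0.1171, 0.0982]
eef_rot: [0.0, -0.068, 0.998, -0.0]
force: [-0.4, -1.0, 0.0]
grip_width: 0.0007
grip_force: 0.3
```

play_rows --moves '[{"dp": [-0.2,0,0],"rotation": [0,0,0],"claw": -1},{"dp": [-0.2,0,0],"rotation": [0,0,0],"claw": -1},{"dp": [-0.2,0,0],"rotation": [0,0,0],"claw": -1},{"dp": [-0.2,0,0],"rotation": [0,0,0],"claw": -1},{"dp": [-0.2,0,0],"rotation": [0,0,0],"claw": -1},{"dp": [-0.1,0,0],"rotation": [0,0,0],"claw": -1},{"dp": [0,0,0],"rotation": [0,0,0],"claw": -1},{"dp": [0,0,0],"rotation": [0,0,0],"claw": -1}]'

```text
time: 12.45
tcp_pos: [0.5522, -0.1134, 0.0979]
eef_rot: [-0.0, -0.068, 0.998, 0.0]
force: [-0.0, 0.4, -0.5]
grip_width: 0.0006
grip_force: 0.0
```

play_rows --moves '[{"dp": [0.5,0,0],"rotation": [0,0,0],"claw": -1},{"dp": [0.8,0,-0.2],"rotation": [0,0,0],"claw": -1},{"dp": [0.8,0,-0.9],"rotation": [0,0,0],"claw": -1},{"dp": [0.5,0,-1],"rotation": [0,0,0],"claw": -1},{"dp": [0,0,-1],"rotation": [0,0,0],"claw": -1},{"dp": [0,0,-1],"rotation": [0,0,0],"claw": -1},{"dp": [0,0,0],"rotation": [0,0,0],"claw": -1},{"dp": [0,0,0],"rotation": [0,0,0],"claw": -1}]'

```text
time: 13.25
tcp_pos: [0.4873, -0.1223, 0.2001]
eef_rot: [0.0, -0.068, 0.998, -0.0]
force: [0.1, 0.1, 0.2]
grip_width: 0.0003
grip_force: 0.0
```

Run:
```python
from m import *
im=cap('side');cv2.imwrite('pics/s6.png',cv2.resize(im['pixels'][140:300,220:360],None,fx=3.5,fy=3.5,interpolation=cv2.INTER_CUBIC))
im=cap('wrist');P=pts(im);d=P[...,:2]-O;x=d@ex;y=d@ey;z=P[...,2]
for nm,m in {'tab':(z>.1)&(z<.115)&(abs(y-.029)<.03)&(abs(x)<.025),'ball':(z>.1)&(z<.135)&(abs(y+.145)<.03)&(abs(x)<.06)}.items():
    print(nm,m.sum(),[np.percentile(v[m],[1,50,99]).round(4) for v in(x,y,z)] if m.any() else 0)
```

```text
tcp pump -0.07374766633264361 -0.14365090253664836 0.200102724797515 f y 0.10202706064855024 [0.14859539 0.12316166 0.24636274] 0.0003465456832590334 13.25
tab 801 [array([-0.0136, -0.0007,  0.0152]), array([0.0209, 0.0259, 0.0348]), array([0.1005, 0.1086, 0.1107])]
ball 56 [array([0.0183, 0.0239, 0.0292]), array([-0.1435, -0.1434, -0.1426]), array([0.1003, 0.1127, 0.125 ])]
```

View pics/s6.png

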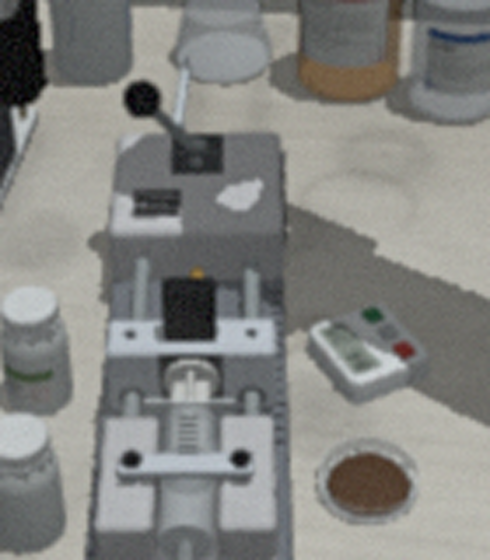

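The lever now leans to the far side, with the ball at (142,98). The carriage is against the disc, the jars, timer and dish haven't moved, and the arm is clear.

```bash
python3 -c "
from cell import ticket
print(ticket.hand_in())"
```

```text
the job is handed in; nothing more can be done
None
```

The job is handed in: the carriage rests against the plunger, which the side camera shows did not move, and the drive lever is flipped to its engaged side, with nothing around the pump disturbed.

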